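Present the long-shank step drill to the inspection camera

TASK

The point of the step drill, the bit with the long shank, has to be checked for chips: slide it along its keyhole slot to the wide opening, draw it up out of the rack, then tip it over and hold it up with its point 70 mm in front of the lens of the inspection camera, in line with the camera's slanting line of sight. Finish while holding it still there in the gripper; do not put it down or let go. Do not touch the camera or its stand, and leave the other bits and the things on the bench where they are.

Things in the scene. Friction and masses are not known exactly. Their poses are not given: they have to be found in the camera images.
- rack: Fixed rack for bits, 180 (x) by 316 (y) by 106 mm high; origin on the work surface under its middle, z up; -x side faces the robot, give or take yaw. Lower shelf: top 80 mm above the work surface, 24 mm wide slots at x -60 to +60. Three lanes along x, at y = -90, 0, +90 mm, one bit in each, its collar lying on the shelf under the cover plate.
- rack_cover (a point): Middle of the top of the rack's 6 mm cover plate, 106 mm above the work surface; axes as the rack's. In each lane (y = -90, 0, +90 mm) it has a keyhole: a 24 mm wide slot from x = -21 to +55 mm that runs into a 48 mm square opening centred at x = -45 mm, near the robot. A collar passes up only through that opening; under the plate it has 10 mm of free height.
- step_drill_mid (a point): Middle of the step drill: loose, upright, point down, 160 mm long, 0.19 to 0.29 kg; z runs from point to shank end. Round shank 16 mm thick, 85 mm long (top 175 mm above the work surface at the start, clearly higher than the other two bits), collar 36 mm in diameter, 10 mm thick (its underside 15 mm below this point), stepped cone 65 mm long, 18 mm thick. In any lane, beyond the opening.
- drill_tip (a point): The point of the step drill, at the end of its cone, 80 mm below its middle along its axis; 15 mm above the work surface at the start. z as for the middle.
- focus (a point): Where the drill's point is wanted: on the camera's line of sight, 70 mm in front of the lens glass, 175 mm above the work surface. z is the line of sight, from the lens outward: up at 45 degrees and to the stand's -x side, where the robot is; y is level. In line means the drill's z along this z: its point towards the lens, its shank away from it.
- stand: Fixed stand of the inspection camera: base plate 140 by 110 by 14 mm, origin on the work surface under the camera's tilting axis. Two cheeks hold a light camera box 60 by 60 by 70 mm with a black round lens barrel 44 mm in diameter, looking to the stand's -x and up at 45 degrees; highest part 142 mm above the work surface. Its yaw varies.
- core_cutter_mid (a point): Bystander: a core cutter in another lane of the rack, round 16 mm shank whose end is 132 mm above the work surface, same collar; this point is half-way along its 92 mm length.
- countersink_mid (a point): Bystander: a countersink in another lane of the rack, round 16 mm shank whose end is 138 mm above the work surface, same collar; this point is half-way along its 88 mm length.
- pipe_stub: Bystander: short steel pipe standing on end, 48 mm in diameter, 50 mm high; origin at the centre of its underside.
- angle_offcut: Bystander: offcut of angle iron, 50 by 120 by 50 mm; origin at the centre of its underside.
- hammer: Bystander: hammer lying on the bench; origin on its underside.
- tin: Bystander: closed tin, 60 mm in diameter, 80 mm high; origin at the centre of its underside.
Mind the look-alikes: they are no part of the job. What is shaped like the part that bears step_drill_mid but green, orange or pink is not meant.

How it is judged (in metres and radians):
On the way, in this order (a step that is already met when the one before it is completed fails the run):
1. the step drill, still down in the rack, is slid along its slot to the wide opening (x of step_drill_mid in the frame of rack between -0.062 and -0.033 m and height (world z) of drill_tip below 0.035 m), for 0.05 s.
2. it is drawn up out of the rack, its point above the cover plate (height (world z) of drill_tip above 0.112 m and contact force between the fingers and step_drill above 0.5 N), for 0.1 s.
At the end, for the whole second after the job is handed in: The gripper holds the step drill still with its point within 25 mm of the spot 70 mm in front of the lens, its axis within 0.3 rad of the camera's line of sight (shank up, away from the lens), touching neither rack nor stand; all other loose things within 30 mm of where they started (distance between drill_tip and focus below 0.025 m and angle between the z axis of step_drill_mid and the z axis of focus, either way round below 0.3 rad and angle between step_drill_mid's own z axis and vertical below 1.3 rad and contact force between the fingers and step_drill above 1 N and contact force between step_drill and rack below 0.2 N and contact force between step_drill and stand below 0.2 N and height (world z) of drill_tip above 0.13 m and not (distance of any of core_cutter_mid, countersink_mid, pipe_stub, angle_offcut, hammer, tin from where it was at the start of the episode above 0.03 m) and linear speed of step_drill below 0.03 m/s); the arm keeps its last pose, push and grip.
It fails at once if another bit or a thing on the bench is moved more than 30 mm (distance of any of core_cutter_mid, countersink_mid, pipe_stub, angle_offcut, hammer, tin from where it was at the start of the episode above 0.03 m).
It fails at once if the camera or its stand is touched (contact force between stand and anything else above 1.5 N).
It also fails if it takes over 42 s, if anything falls off the work surface, if the arm or the gripper's body presses on something with over 40 N, if the wrist force passes 120 N, or if a joint passes its speed limit or range.

ROBOT

A 6-joint arm with a two-finger parallel gripper is mounted at the origin on the work surface. World frame = base frame: x ahead of the robot, y to its left, z up, the work surface at z = 0. Lengths are in mm, angles in rad, forces in N, time in s.
With the tool pointing down it reaches from about 350 to 975 mm from the base axis. Payload 7.1 kg.
Tool frame: the origin (TCP) lies at the very end of the fingers, on their centre line; the grasp point (between the pads) lies 19 mm behind it; x points along the fingers, z is the direction in which the jaws open and shut, and the axes are right-handed (so a half turn about x gives the same grasp; the last joint's range is limited). The gripper opens to 88 mm and grips with 3 to 60 N. Pads are 20 mm wide; open, the fingers measure 115 mm over their backs; the gripper's body (75 mm by 178 mm) begins 61 mm behind the grasp point.
Start: joints at [1.288, 0.423, 1.63, -0, 1.089, -0.019], TCP at [162.938, 603.37, 198.375] pointing down, gripper open.
Joint ranges: [-3, 3], [-0.9, 2.11], [0.09, 2.58], [-1.31, 4.45], [0.11, 2.69], [-2.54, 2.54]. Speed limits (rad/s): [2.39, 2.39, 3.01, 3.14, 3.14, 3.14].

INTERFACE

Orientations are given as a rotation vector (axis times angle).
In Python, from workcell import * gives the robot as it stands.
- The arm moves only by the shell command python3 -m crank 'ROWS'. ROWS is JSON, a list of rows, each a list of 3 entries, a list of its own where there are three numbers: the shift along the tool's x, y, z in cm, then the turn, a rotation vector about the tool's x, y, z in degrees, then the finger opening in cm, from 0 to 8.78. In form: [[[dx, dy, dz], [rx, ry, rz], claw], ...]. A call has 1 to 5 rows; each row shifts and turns the commanded pose from where the row before left it, along the tool's axes as they then stand; what a row does not reach is not made up. A row lasts 1/8 s, in which the tool goes at most 62.5 mm and 10.7 degrees, less where a joint would pass 70% of its speed; a pose out of reach is approached as far as the arm can. A call with a gripper value outside its range is refused whole. The fingers move at their own pace and stop on an object; the grip force is fixed at half the most. Time passes only in rows, so rows that do not move let the fingers close. It gives the time, the measured TCP pose, the force and the opening at its end, in the units of the state.
- get_obs(): the state, without advancing time (a new reading comes with each control period).
- get_image(name): name is "scene" or "top" or "wrist"; returns a dict with "pixels" (480x640x3 uint8, red, green, blue), "mtx" (3x3 intrinsics, pixels), "view" (4x4, takes a point from world to camera coordinates). Camera axes: x right, y down, z forward; pixel columns grow to the right and rows downward; lengths in mm; the calibration is good to about 2 mm. A picture is of the moment at which its call begins. There is no depth.
- close_job(): hands the job in, once; it reports no verdict.
The state is a dict: "t": time; "qpos": joint angles; "qvel": joint speeds; "joint_torque": joint torques, N m; "ee_pos": TCP position; "orientation": TCP orientation; "ft_force": force on the tool from outside, world axes, zero at the start; "moment": the same for the moment, N m; "width": finger opening in mm.
Only numpy, scipy, OpenCV 4.12 (cv2) and the standard library are available. Lean on these libraries where they do the work, as an engineer would, in place of code of your own. Each camera call takes 0.05 s, during which the arm holds its last target.

## Working session

There is one attempt and no reset: what is moved stays moved. The work goes in short steps, Python scripts to look and compute and a shell command to move; the robot and the scene stay as the last step left them, time stands still between calls to the robot, and variables do not carry over. Pictures are saved under pics/ and viewed, and the job is handed in when it is done.

```bash
ls; mkdir -p pics; python3 - <<'E'
from workcell import *
import cv2,pickle
print(get_obs())
for n in ["scene","top","wrist"]:
    im=get_image(n); pickle.dump(im,open(f"pics/{n}0.pkl","wb"))
    cv2.imwrite(f"pics/{n}0.png",im["pixels"][:,:,::-1]); print(n,im["mtx"].round(1).tolist(),im["view"].round(3).tolist())
E
```

```text
pics
{'t': 0.0, 'qpos': array([ 1.28795904e+00,  4.23837788e-01,  1.63069668e+00, -1.60479693e-06,
        1.08858154e+00, -1.89743054e-02]), 'qvel': array([ 8.45864584e-04,  9.36730540e-04, -1.48582839e-03,  1.65184412e-05,
        2.47280327e-04, -2.06115759e-03]), 'joint_torque': array([ 8.65877828e-04, -5.44637990e+01, -2.73671257e+01,  6.43758383e-02,
        2.28130224e-02, -8.89524836e-05]), 'ee_pos': array([162.80149492, 602.80817263, 197.60100099]), 'orientation': array([-1.01359057,  1.32379943,  1.01208426]), 'ft_force': array([-0.60592759,  0.31092402,  0.21223769]), 'moment': array([ 0.00521342, -0.00263824, -0.02047313]), 'width': 87.83814194037109}
scene [[547.6, 0.0, 327.1], [0.0, 547.6, 233.2], [0.0, 0.0, 1.0]] [[-0.825, 0.565, 0.019, 508.703], [0.424, 0.64, -0.641, -125.248], [-0.375, -0.52, -0.767, 1503.266], [0.0, 0.0, 0.0, 1.0]]
top [[598.3, 0.0, 318.3], [0.0, 598.3, 245.0], [0.0, 0.0, 1.0]] [[0.024, -1.0, 0.008, -80.188], [-0.997, -0.025, -0.079, 594.896], [0.079, -0.007, -0.997, 1511.53], [0.0, 0.0, 0.0, 1.0]]
wrist [[395.0, 0.0, 322.2], [0.0, 395.0, 232.5], [0.0, 0.0, 1.0]] [[0.261, 0.965, -0.001, -622.942], [0.923, -0.249, 0.294, -37.026], [0.283, -0.078, -0.956, 390.853], [0.0, 0.0, 0.0, 1.0]]
```

View pics/scene0.png

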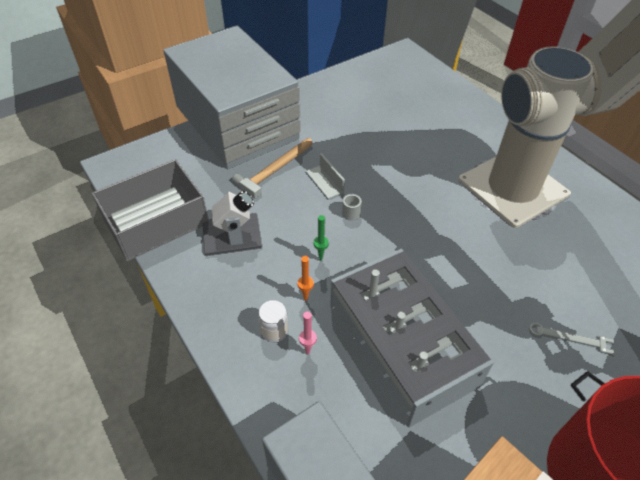

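View pics/top0.png

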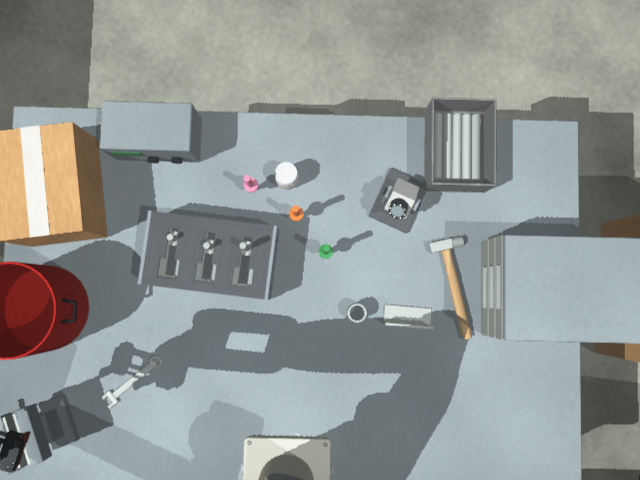

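View pics/wrist0.png

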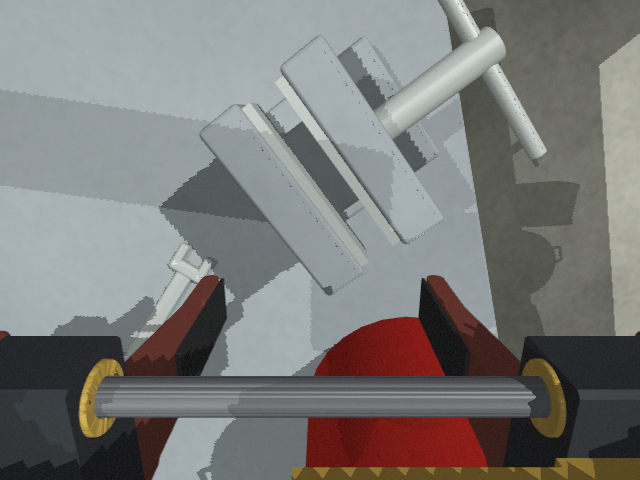

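The scene view shows the tall bit in the rack at about (375,283), with the stand at about (235,220). In the top view these are at about (246,243) and (398,200). I'll zoom in to measure.

```bash
python3 - <<'E'
import cv2
a=cv2.imread("pics/top0.png"); cv2.imwrite("pics/topz.png",cv2.resize(a[195:305,130:290],None,fx=5,fy=5,interpolation=cv2.INTER_CUBIC))
cv2.imwrite("pics/topc.png",cv2.resize(a[155:245,355:445],None,fx=6,fy=6,interpolation=cv2.INTER_CUBIC))
a=cv2.imread("pics/scene0.png"); cv2.imwrite("pics/scz.png",cv2.resize(a[245:425,325:495],None,fx=3.3,fy=3.3,interpolation=cv2.INTER_CUBIC))
cv2.imwrite("pics/scc.png",cv2.resize(a[160:260,190:290],None,fx=6,fy=6,interpolation=cv2.INTER_CUBIC))
E
```

```text
(no output)
```

View pics/topz.png

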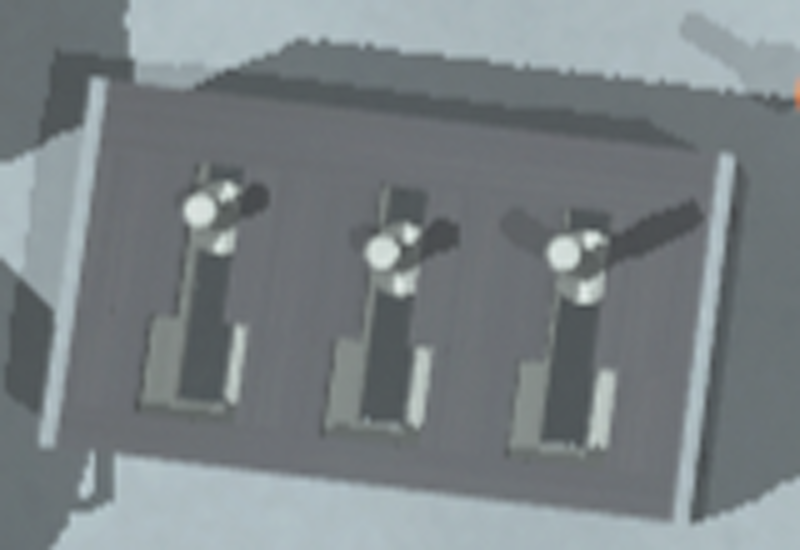

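View pics/topc.png

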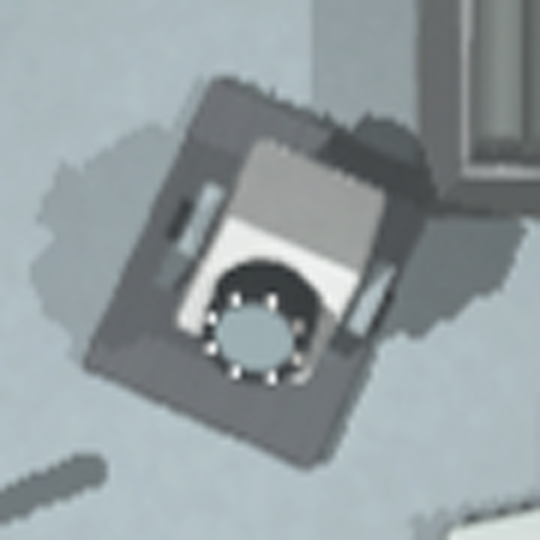

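View pics/scz.png

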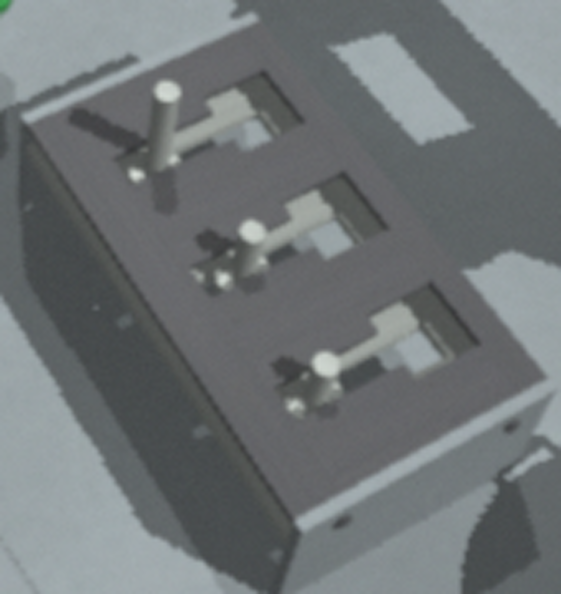

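View pics/scc.png

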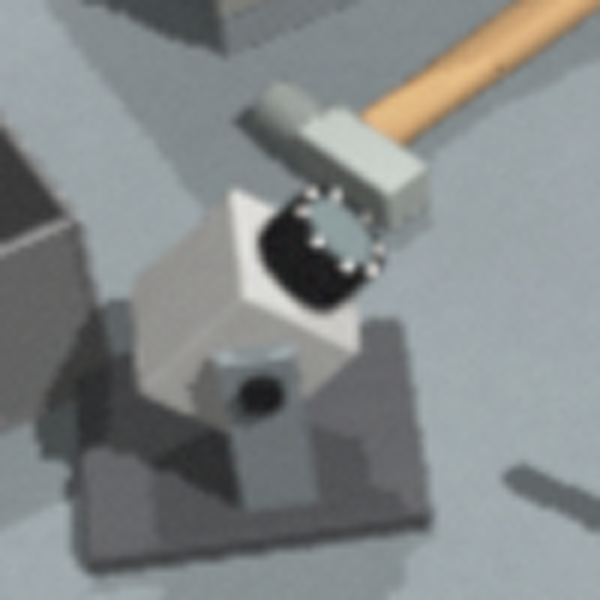

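```bash
cat > h.py <<'E'
import numpy as np,pickle,cv2
def load(n): return pickle.load(open(f"pics/{n}.pkl","rb"))
def ray(im,uv):
    V=im["view"];R=V[:3,:3];c=-R.T@V[:3,3];d=R.T@np.linalg.inv(im["mtx"])@np.array([uv[0],uv[1],1.]);return c,d/np.linalg.norm(d)
def onz(im,uv,z):
    c,d=ray(im,uv);return c+d*(z-c[2])/d[2]
def tri(*prs):
    A=0;b=0;L=[ray(*p) for p in prs]
    for c,d in L:
        P=np.eye(3)-np.outer(d,d);A=A+P;b=b+P@c
    x=np.linalg.solve(A,b);return x,[np.linalg.norm((np.eye(3)-np.outer(d,d))@(x-c)).round(1) for c,d in L]
def proj(im,p):
    q=im["view"]@np.append(p,1);u=im["mtx"]@q[:3];return u[:2]/u[2]
E
python3 - <<'E'
from h import *
np.set_printoptions(suppress=True,precision=1)
T=load("top0");S=load("scene0")
tz=lambda x,y,o=(130,195),f=5:((x+.5)/f-.5+o[0],(y+.5)/f-.5+o[1])
c=[onz(T,tz(*p),106) for p in [(40,445),(92,78),(735,153),(688,522)]]
print("rack corners",c); m=sum(c)/4; print(m,[np.linalg.norm(c[i]-c[(i+1)%4]) for i in range(4)])
ex=(c[1]-c[0]+c[2]-c[3]);ey=(c[0]-c[3]+c[1]-c[2]);print("yaw",np.degrees(np.arctan2(ex[1],ex[0])),np.degrees(np.arctan2(-ey[0],ey[1])))
sz=lambda x,y:tz(x,y,(325,245),3.3)
print("scene rack corners",[onz(S,sz(*p),106) for p in [(25,115),(255,18),(548,380),(298,528)]])
print("shank top",onz(T,tz(564,252),175),onz(S,sz(167,92),175),tri((T,tz(564,252)),(S,sz(167,92))))
for n,a,b in [("mid",(382,252),(252,232)),("left",(200,211),(325,364))]: print(n,tri((T,tz(*a)),(S,sz(*b))))
tc=lambda x,y:tz(x,y,(355,155),6); sc=lambda x,y:tz(x,y,(190,160),6)
print("lens",tri((T,tc(254,335)),(S,sc(342,230))),onz(T,tc(254,335),125.5),onz(S,sc(342,230),125.5))
b=[onz(T,tc(*p),14) for p in [(215,75),(85,368),(315,468)]];print("base",b,(b[0]+b[2])/2,np.linalg.norm(b[0]-b[1]),np.linalg.norm(b[1]-b[2]))
d=b[1]-b[0];print("yaw -x dir",np.degrees(np.arctan2(d[1],d[0])));d=b[2]-b[1];print(np.degrees(np.arctan2(d[1],d[0]))) 
bs=[onz(S,sc(*p),14) for p in [(432,520),(95,568),(400,318)]];print("base scene",bs,(bs[1]+bs[2])/2)
for k,(px) in dict(tin=(286,173),pipe=(357,313),green=(326,251),orange=(296,213),pink=(251,184)).items(): print(k,onz(T,px,60))
E
```

```text
rack corners [array([486.2, 368. , 106. ]), array([664.9, 351.3, 106. ]), array([636.1,  37.6, 106. ]), array([456.8,  54.9, 106. ])]
[561. 203. 106.] [np.float64(179.51013526510133), np.float64(315.09477618455253), np.float64(180.15996000033977), np.float64(314.5287606682076)]
yaw -5.425261749020538 -5.306862826817708
scene rack corners [array([631.8,  37.3, 106. ]), array([456.9,  58. , 106. ]), array([485.3, 360.5, 106. ]), array([664.4, 347.2, 106. ])]
shank top [580.5 110.7 175. ] [579.6 109.8 175. ] (array([580.3, 110.5, 176.4]), [np.float64(0.0), np.float64(0.0)])
mid (array([581.4, 200.7, 139.4]), [np.float64(0.5), np.float64(0.5)])
left (array([599.3, 288.9, 133.5]), [np.float64(0.6), np.float64(0.6)])
lens (array([ 676.3, -251.5,  129.6]), [np.float64(0.2), np.float64(0.2)]) [ 677.  -252.2  125.5] [ 674.5 -255.   125.5]
base [array([ 806.4, -249. ,   14. ]), array([ 676.5, -194.7,   14. ]), array([ 635.6, -294.8,   14. ])] [ 721.  -271.9   14. ] 140.78468017711293 108.14554852108424
yaw -x dir 157.28616403049745
-112.2494100686189
base scene [array([ 680.2, -191.1,   14. ]), array([ 804.9, -244.3,   14. ]), array([ 636.2, -294.4,   14. ])] [ 720.6 -269.4   14. ]
tin [774.5  20.7  60. ]
pipe [ 426.9 -165.6   60. ]
green [579.4 -85.   60. ]
orange [673.3  -7.3  60. ]
pink [744.1 108.2  60. ]
```

```bash
cat >> h.py <<'E'
from scipy.spatial.transform import Rotation as Ro
import json
def st():
    from workcell import get_obs
    o=get_obs(); open("log.jsonl","a").write(json.dumps([list(o["qpos"]),list(o["ee_pos"]),list(o["orientation"])])+"\n")
    return o
def goal(pos,X,Z,o=None):
    """print tool-frame shift (cm) and turn (deg) to reach TCP pos with tool x=X, z~Z"""
    o=o or st(); R=Ro.from_rotvec(o["orientation"]).as_matrix()
    X=np.array(X,float);X/=np.linalg.norm(X);Z=np.array(Z,float);Z-=X*(X@Z);Z/=np.linalg.norm(Z)
    G=np.c_[X,np.cross(Z,X),Z]
    print("t",round(o["t"],2),"pos",o["ee_pos"].round(1),"q",o["qpos"].round(3),"w",round(o["width"],1),"F",o["ft_force"].round(1))
    print("R\n",R.round(3)); print("shift cm",(R.T@(np.array(pos)-o["ee_pos"])/10).round(2),"turn deg",np.degrees(Ro.from_matrix(R.T@G).as_rotvec()).round(2))
E
python3 - <<'E'
from h import *
y=np.radians(-5.4);ex=np.array([np.cos(y),np.sin(y),0]);ey=np.array([-np.sin(y),np.cos(y),0])
t=np.radians(12);X=-np.sin(t)*ex+np.array([0,0,-np.cos(t)])
for s in (1,-1): goal([580,110.4,230],X,s*ey)
E
```

```text
t 0.15 pos [162.9 602.9 197.8] q [ 1.288  0.424  1.63  -0.     1.089 -0.019] w 88.0 F [-0.2 -0.4 -0.1]
R
 [[-0.    -0.965  0.261]
 [-0.001  0.261  0.965]
 [-1.     0.    -0.001]]
shift cm [ -3.18 -53.12 -36.68] turn deg [-9.69  0.95 11.97]
t 0.15 pos [162.9 602.9 197.8] q [ 1.288  0.424  1.63  -0.     1.089 -0.019] w 88.0 F [-0.2 -0.4 -0.1]
R
 [[-0.    -0.965  0.261]
 [-0.001  0.261  0.965]
 [-1.     0.    -0.001]]
shift cm [ -3.18 -53.12 -36.68] turn deg [169.39  17.79  -1.41]
```

```bash
python3 -m crank '[[[-2,-2,-1.4],[0,0,0],8.7],[[-2,-4.8,-3.3],[0,0,0],8.7],[[-1,-4.8,-3.3],[0,0,0],8.7],[[0,-4.8,-3.3],[0,0,0],8.7],[[0,-4.8,-3.3],[0,0,0],8.7]]'; python3 -c "from h import *;st()"
python3 -m crank '[[[0,-4.8,-3.3],[0,0,0],8.7],[[0,-4.8,-3.3],[0,0,0],8.7],[[0,-4.8,-3.3],[0,0,0],8.7],[[0,-4.8,-3.3],[0,0,0],8.7],[[0,-4.8,-3.3],[0,0,0],8.7]]'
python3 - <<'E'
from h import *
y=np.radians(-5.4);ex=np.array([np.cos(y),np.sin(y),0]);ey=np.array([-np.sin(y),np.cos(y),0])
t=np.radians(12);X=-np.sin(t)*ex+np.array([0,0,-np.cos(t)])
goal([580,110.4,230],X,ey)
E
```

```text
t: 0.78
ee_pos: [330.4, 405.6, 248.5]
orientation: [-1.013, 1.322, 1.013]
ft_force: [1.1, 0.8, -0.3]
width: 86.8
t: 1.4
ee_pos: [519.1, 183.6, 248.3]
orientation: [-1.013, 1.323, 1.013]
ft_force: [0.3, -0.5, 0.6]
width: 87.0
t 1.4 pos [519.1 183.6 248.3] q [ 0.318  0.258  1.748  0.     1.136 -0.989] w 87.0 F [ 0.3 -0.5  0.6]
R
 [[-0.    -0.965  0.261]
 [ 0.     0.261  0.965]
 [-1.     0.     0.   ]]
shift cm [ 1.83 -7.79 -5.48] turn deg [-9.68  1.02 11.97]
```

```bash
python3 -m crank '[[[0.5,-4.8,-3.3],[0,0,0],8.7],[[0.8,-3.0,-2.2],[0,0,0],8.7],[[0,0,0],[-4.85,0.5,6],8.7],[[0,0,0],[-4.85,0.5,6],8.7],[[0,0,0],[0,0,0],8.7]]'
python3 - <<'E'
from h import *
from workcell import get_image
y=np.radians(-5.4);ex=np.array([np.cos(y),np.sin(y),0]);ey=np.array([-np.sin(y),np.cos(y),0])
t=np.radians(12);X=-np.sin(t)*ex+np.array([0,0,-np.cos(t)])
goal([580,110.4,180],X,ey)
import cv2
for n in ["scene","wrist"]:
    im=get_image(n); pickle.dump(im,open(f"pics/{n}1.pkl","wb"));cv2.imwrite(f"pics/{n}1.png",im["pixels"][:,:,::-1])
print(proj(im,[580,110.4,175]))
# fit kinematics
from scipy.optimize import least_squares
E
```

```text
t: 2.02
ee_pos: [580.1, 111.4, 234.1]
orientation: [-1.024, 1.398, 1.293]
ft_force: [-0.6, 0.1, -0.8]
width: 87.2
t 2.02 pos [580.1 111.4 234.1] q [ 0.142  0.443  1.528  0.05   1.375 -1.348] w 87.2 F [-0.6  0.1 -0.8]
R
 [[-0.208 -0.973  0.095]
 [ 0.02   0.093  0.995]
 [-0.978  0.209 -0.   ]]
shift cm [ 5.29 -1.13 -0.1 ] turn deg [-0.08  0.01 -0.06]
[322.73200541 258.22931879]
```

View pics/wrist1.png

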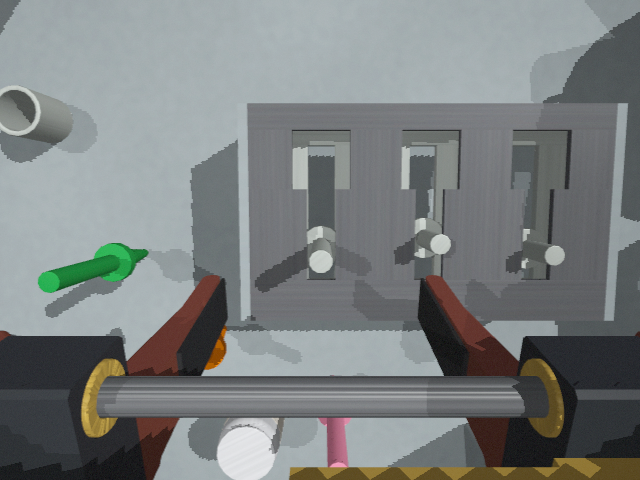

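View pics/scene1.png

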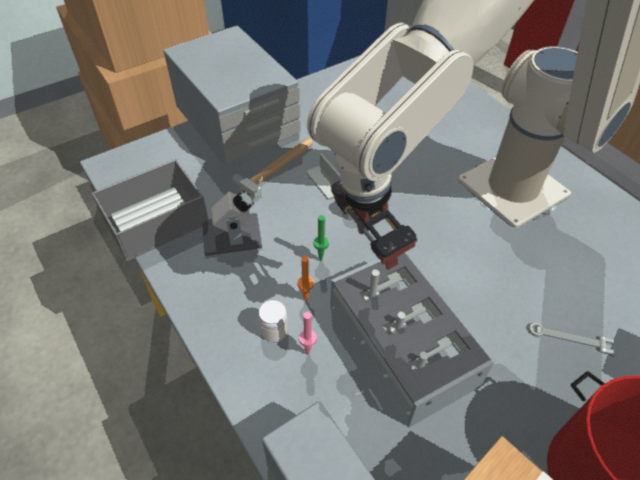

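The wrist view puts the shank top at (321,261), against a predicted (323,258), so the measurement agrees. I'll descend.

```bash
python3 - <<'E'
from h import *
y=np.radians(-5.4);ex=np.array([np.cos(y),np.sin(y),0]);ey=np.array([-np.sin(y),np.cos(y),0])
t=np.radians(12);X=-np.sin(t)*ex+np.array([0,0,-np.cos(t)])
goal([576,110.7,118],X,ey)
E
```

```text
t 2.12 pos [578.8 111.8 234.8] q [ 0.143  0.44   1.531  0.05   1.374 -1.347] w 86.8 F [ 0.6  0.2 -0.3]
R
 [[-0.207 -0.974  0.096]
 [ 0.02   0.093  0.995]
 [-0.978  0.208 -0.   ]]
shift cm [11.48 -2.16 -0.13] turn deg [-0.08  0.    0.01]
```

```bash
python3 -m crank '[[[4,-0.8,-0.1],[0,0,0],8.7],[[4,-0.8,0],[0,0,0],8.7],[[3.4,-0.6,0],[0,0,0],8.7],[[0,0,0],[0,0,0],8.7]]'
python3 - <<'E'
from h import *
y=np.radians(-5.4);ex=np.array([np.cos(y),np.sin(y),0]);ey=np.array([-np.sin(y),np.cos(y),0])
t=np.radians(12);X=-np.sin(t)*ex+np.array([0,0,-np.cos(t)])
goal([576,110.7,118],X,ey)
E
python3 -m crank '[[[0,0,0],[0,0,0],4],[[0,0,0],[0,0,0],1],[[0,0,0],[0,0,0],1],[[0,0,0],[0,0,0],1],[[0,0,0],[0,0,0],1]]'
```

```text
t: 2.62
ee_pos: [574.1, 111.1, 117.6]
orientation: [-1.024, 1.4, 1.296]
ft_force: [0.4, 0.4, 0.6]
width: 87.0
t 2.62 pos [574.1 111.1 117.6] q [ 0.143  0.567  1.621  0.053  1.163 -1.36 ] w 87.0 F [0.4 0.4 0.6]
R
 [[-0.211 -0.973  0.094]
 [ 0.019  0.092  0.996]
 [-0.977  0.212 -0.001]]
shift cm [-0.08 -0.18 -0.02] turn deg [-0.01 -0.06 -0.26]
t: 3.25
ee_pos: [577.0, 111.1, 119.5]
orientation: [-1.025, 1.396, 1.294]
ft_force: [0.6, -1.0, -1.1]
width: 40.7
```

```bash
python3 -m crank '[[[0,0,0],[0,0,0],0.5],[[0,0,0],[0,0,0],0.5],[[0,0,0],[0,0,0],0.5],[[0,0,0],[0,0,0],0.5],[[0,0,0],[0,0,0],0.5]]';python3 -m crank '[[[0,0,0],[0,0,0],0.5],[[0,0,0],[0,0,0],0.5],[[0,0,0],[0,0,0],0.5]]'
```

```text
t: 3.88
ee_pos: [576.8, 111.0, 119.2]
orientation: [-1.025, 1.396, 1.294]
ft_force: [-0.4, -0.1, -1.1]
width: 15.9
t: 4.25
ee_pos: [576.8, 111.1, 119.2]
orientation: [-1.025, 1.396, 1.294]
ft_force: [0.0, 0.5, -2.5]
width: 15.8
```

```bash
python3 -m crank '[[[-0.34,0.07,0],[0,0,0],0.5],[[0,0,0],[0,0,0],0.5],[[0.25,1.18,0],[0,0,0],0.5],[[0.25,1.18,0],[0,0,0],0.5]]';python3 -m crank '[[[0.25,1.18,0],[0,0,0],0.5],[[0.25,1.18,0],[0,0,0],0.5],[[0.26,1.18,0],[0,0,0],0.5],[[0.26,1.18,0],[0,0,0],0.5],[[0,0,0],[0,0,0],0.5]]'
python3 - <<'E'
from h import *
from workcell import get_image
o=st();print(o["ee_pos"],o["ft_force"],o["moment"],o["qpos"])
for n in ["top","scene"]:
    im=get_image(n); pickle.dump(im,open(f"pics/{n}2.pkl","wb"));cv2.imwrite(f"pics/{n}2.png",im["pixels"][:,:,::-1])
a=cv2.imread("pics/scene2.png");cv2.imwrite("pics/scz2.png",cv2.resize(a[200:350,300:470],None,fx=4,fy=4,interpolation=cv2.INTER_CUBIC))
E
```

```text
t: 4.75
ee_pos: [551.6, 113.4, 122.6]
orientation: [-1.025, 1.397, 1.295]
ft_force: [0.4, -0.3, -2.2]
width: 15.4
t: 5.38
ee_pos: [503.8, 117.9, 122.7]
orientation: [-1.025, 1.397, 1.295]
ft_force: [0.6, 0.3, -2.1]
width: 15.7
[503.7868539  117.93265451 122.73310818] [ 0.6049602   0.29749774 -2.09629629] [ 4.61141226e-02 -2.27235747e-01  1.38279315e-04] [ 0.17147439  0.47059055  1.77965459  0.06180613  1.0953865  -1.33968934]
```

View pics/scz2.png

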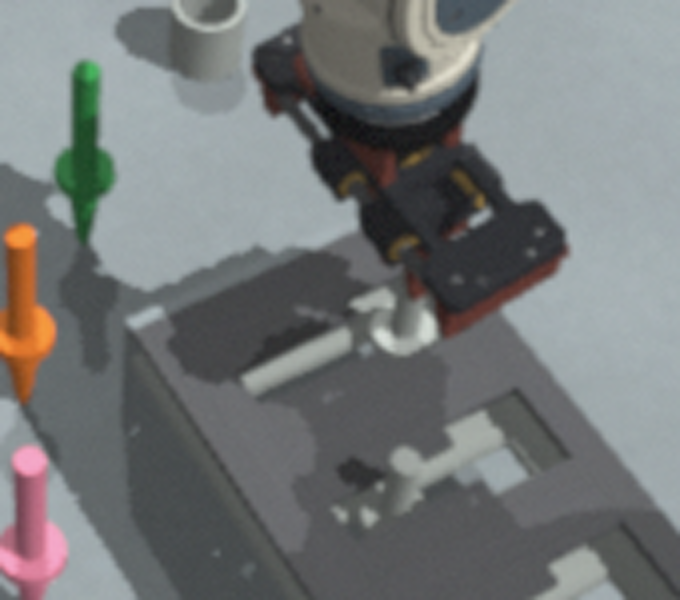

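The collar sits in the wide opening and the force of -2.1 N equals the drill's weight, so it's free. I'll lift it.

```bash
python3 -m crank '[[[-0.7,0.15,0],[0,0,0],0.5],[[-0.7,0.15,0],[0,0,0],0.5],[[-0.7,0.15,0],[0,0,0],0.5],[[-0.7,0.15,0],[0,0,0],0.5]]'; python3 -c "from h import *;o=st();print(o['ft_force'],o['moment'])"
```

```text
t: 5.98
ee_pos: [504.9, 117.8, 152.0]
orientation: [-1.026, 1.396, 1.294]
ft_force: [0.2, -0.4, -1.3]
width: 15.4
[ 0.19083658 -0.36615342 -1.27301101] [-0.03180618 -0.14000604  0.04101916]
```

```bash
python3 -m crank '[[[-3,0.64,0],[0,0,0],0.5],[[-3,0.64,0],[0,0,0],0.5],[[-3,0.64,0],[0,0,0],0.5],[[-3,0.64,0],[0,0,0],0.5],[[0,0,0],[0,0,0],0.5]]'; python3 - <<'E'
from h import *
from workcell import get_image
from scipy.optimize import least_squares
np.set_printoptions(suppress=True,precision=3)
o=st();print(o['ft_force'],o['width'],o["qpos"])
L=[json.loads(l) for l in open("log.jsonl")]
# planar model in wrist terms (q4~0): r of wrist, using tool x dir and d
def f(p):
    L1,L2,H,d,a,b=p;e=[]
    for q,pos,ro in L:
        X=Ro.from_rotvec(ro).as_matrix()[:,0];w=np.array(pos)-d*X
        r=np.array([np.cos(q[0]),np.sin(q[0])])@w[:2]
        s=q[1]+q[2]
        e+=[L1*np.sin(q[1])+L2*np.sin(s)+b*np.cos(s)+a-r,H+L1*np.cos(q[1])+L2*np.cos(s)-b*np.sin(s)-w[2]]
    return e
s=least_squares(lambda p:np.r_[f(p),(p-[450,450,300,250,0,0])*0.003],[450,450,300,250,0,0]);print(s.x,np.abs(f(s.x)).max())
for n in ["scene","wrist"]:
    im=get_image(n); pickle.dump(im,open(f"pics/{n}3.pkl","wb"));cv2.imwrite(f"pics/{n}3.png",im["pixels"][:,:,::-1])
E
```

```text
t: 6.6
ee_pos: [506.1, 118.1, 276.2]
orientation: [-1.027, 1.392, 1.291]
ft_force: [1.1, -0.5, -3.0]
width: 15.4
[ 1.142 -0.485 -2.971] 15.426754639400897 [ 0.171  0.29   1.654  0.056  1.396 -1.321]
[563.069 484.897 312.389 333.924   0.002  77.479] 0.0034361133424454238
```

View pics/scene3.png

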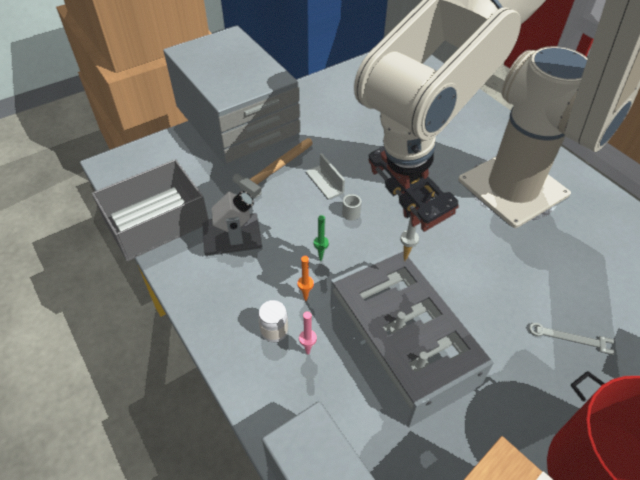

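View pics/wrist3.png

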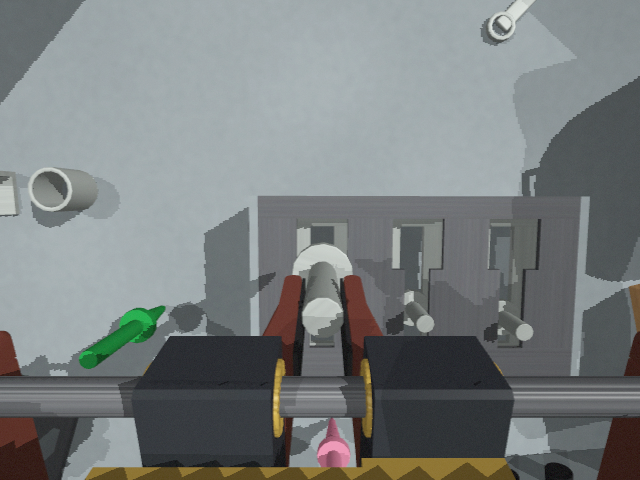

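```bash
cat >> h.py <<'E'
P=[563.069,484.897,312.389,333.924,0,77.479]
Rg=Ro.from_rotvec([-1.025,1.396,1.294]).as_matrix()
TIP=Rg.T@(np.array([580.3,110.8,15.])-[576.8,111.0,119.2]); TIP[2]=0
DZ=Rg.T@[0,0,1.]; DZ[2]=0; DZ/=np.linalg.norm(DZ)
def ik(pos,G):
    """approx joint 1-3, and q5 (angle forearm-tool)"""
    L1,L2,H,d,a,b=P; w=np.array(pos)-d*G[:,0]; q1=np.arctan2(w[1],w[0]); r=np.hypot(*w[:2]);z=w[2]-H
    L=np.hypot(L2,b);g=np.arctan2(b,L2);D=np.hypot(r,z)
    k=np.pi-np.arccos((L1**2+L*L-D*D)/(2*L1*L)); q2=np.arctan2(r,z)-np.arctan2(L*np.sin(k),L1+L*np.cos(k)); q3=k-g
    s=q2+q3; fa=np.array([np.sin(s)*np.cos(q1),np.sin(s)*np.sin(q1),np.cos(s)])
    return q1,q2,q3,np.arccos(fa@G[:,0])
LENS=np.array([676.,-252.7,127.]);AZ=np.radians(157.5)
U=np.array([np.cos(AZ)*.7071,np.sin(AZ)*.7071,.7071]);FOC=LENS+70*U
FOC=FOC*[1,1,0]+[0,0,175]
def frame(u,jaw=np.array([np.cos(AZ-np.pi/2),np.sin(AZ-np.pi/2),0])):
    """tool frame with drill axis along u"""
    A=np.c_[DZ,np.cross([0,0,1],DZ),[0,0,1]]; B=np.c_[u,np.cross(jaw,u),jaw]; return B@A.T
E
python3 - <<'E'
from h import *
np.set_printoptions(suppress=True,precision=3)
print(TIP,DZ,FOC,U)
S=load("scene3");o=st();R=Ro.from_rotvec(o["orientation"]).as_matrix();print(o["qpos"],ik(o["ee_pos"],R))
tip=o["ee_pos"]+R@TIP;print("tip",tip,"px tip",proj(S,tip),"collar bottom",proj(S,tip+65*R@DZ),"u",R@DZ)
for tilt in (45,40,35):
    t=np.radians(tilt);u=np.r_[U[:2]/np.hypot(*U[:2])*np.sin(t),np.cos(t)];G=frame(u)
    for back in(0,50):
        pos=FOC+back*u-G@TIP;print(tilt,back,pos,G[:,0],ik(pos,G))
a=cv2.imread("pics/scene3.png");cv2.imwrite("pics/scz3.png",cv2.resize(a[190:290,360:460],None,fx=6,fy=6,interpolation=cv2.INTER_CUBIC))
E
```

```text
[101.187 -25.123   0.   ] [-0.978  0.208  0.   ] [ 630.271 -233.758  175.   ] [-0.653  0.271  0.707]
[ 0.171  0.293  1.657  0.056  1.395 -1.321] (np.float64(0.1913741227161846), np.float64(0.2929497392383962), np.float64(1.657157879120016), np.float64(1.3937058779087421))
tip [507.743 117.456 169.176] px tip [405.056 260.915] collar bottom [409.311 240.934] u [ 0. -0.  1.]
45 0 [ 559.91  -204.614  246.203] [ 0.503 -0.208 -0.839] (np.float64(-0.33180543789911066), np.float64(0.116536495195951), np.float64(2.0757656767860277), np.float64(0.3758833436651724))
45 50 [ 527.246 -191.084  281.559] [ 0.503 -0.208 -0.839] (np.float64(-0.32613282526046594), np.float64(0.0028156040906858193), np.float64(2.102756198279782), np.float64(0.46270211757066787))
40 0 [ 565.911 -207.1    252.57 ] [ 0.433 -0.18  -0.883] (np.float64(-0.3361160672716067), np.float64(0.13559614849675594), np.float64(1.9941683560472676), np.float64(0.5247186977544938))
40 50 [ 536.218 -194.801  290.872] [ 0.433 -0.18  -0.883] (np.float64(-0.3317262183292339), np.float64(0.030833353758418225), np.float64(2.011854973923286), np.float64(0.6118760357474171))
35 0 [ 572.402 -209.788  258.346] [ 0.361 -0.149 -0.921] (np.float64(-0.3400470617195726), np.float64(0.16459849372548851), np.float64(1.910365292099715), np.float64(0.666280601955487))
35 50 [ 545.906 -198.813  299.304] [ 0.361 -0.149 -0.921] (np.float64(-0.33669872475688795), np.float64(0.06913956715656344), np.float64(1.91903864418903), np.float64(0.7531177620025012))
```

View pics/scz3.png

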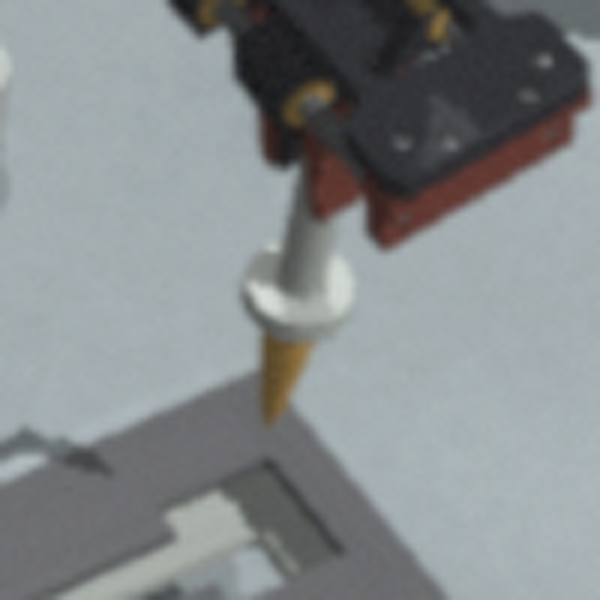

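The tip is seen at (405,260.8), against a predicted (405.1,260.9), so the drill hasn't slipped. Next is the carry to a point near the camera, still upright.

```bash
python3 - <<'E'
from h import *
o=st();R=Ro.from_rotvec(o["orientation"]).as_matrix()
for w in ([0,0,40],[-6,-170,0],[-6,-170,0],):print((R.T@w/10).round(2))
print(o["ee_pos"])
E
```

```text
[-3.91  0.83  0.  ]
[ -0.21  -0.97 -16.98]
[ -0.21  -0.97 -16.98]
[504.30327717 117.75433186 273.37755502]
```

```bash
python3 -m crank '[[[-2,0.42,0],[0,0,0],0.5],[[-2,0.42,-1],[0,0,0],0.5],[[-0.05,-0.21,-3],[0,0,0],0.5],[[-0.05,-0.21,-4],[0,0,0],0.5],[[-0.05,-0.21,-4],[0,0,0],0.5]]'
python3 -m crank '[[[-0.05,-0.21,-4],[0,0,0],0.5],[[-0.05,-0.21,-4],[0,0,0],0.5],[[-0.05,-0.21,-4],[0,0,0],0.5],[[-0.05,-0.21,-4],[0,0,0],0.5],[[-0.05,-0.2,-2],[0,0,0],0.5]]'
python3 - <<'E'
from h import *
np.set_printoptions(suppress=True,precision=3)
G=frame(U)
for b in(50,0): goal(FOC+b*U-G@TIP,G[:,0],G[:,2])
E
```

```text
t: 7.32
ee_pos: [499.0, -3.3, 313.1]
orientation: [-1.024, 1.398, 1.297]
ft_force: [1.7, 0.5, -2.5]
width: 15.5
t: 7.95
ee_pos: [492.8, -183.8, 313.4]
orientation: [-1.022, 1.398, 1.296]
ft_force: [-0.3, -0.1, -3.1]
width: 15.4
t 7.95 pos [ 492.8 -183.8  313.4] q [-0.347  0.275  1.59  -0.052  1.484 -1.813] w 15.4 F [-0.3 -0.1 -3.1]
R
 [[-0.21  -0.973  0.095]
 [ 0.021  0.093  0.995]
 [-0.977  0.211  0.001]]
shift cm [ 2.37 -4.09 -0.4 ] turn deg [ 17.18   3.22 -44.85]
t 7.95 pos [ 492.8 -183.8  313.4] q [-0.347  0.275  1.59  -0.052  1.484 -1.813] w 15.4 F [-0.3 -0.1 -3.1]
R
 [[-0.21  -0.973  0.095]
 [ 0.021  0.093  0.995]
 [-0.977  0.211  0.001]]
shift cm [ 5.11 -8.14 -1.44] turn deg [ 17.18   3.22 -44.85]
```

```bash
python3 -m crank '[[[0,0,0],[2.86,0.54,-7.48],0.5],[[0,0,0],[2.86,0.54,-7.48],0.5],[[0,0,0],[2.86,0.54,-7.48],0.5],[[0,0,0],[2.86,0.54,-7.48],0.5],[[0,0,0],[2.86,0.54,-7.48],0.5]]'
python3 -m crank '[[[0,0,0],[2.86,0.54,-7.48],0.5],[[0,0,0],[0,0,0],0.5]]'
python3 - <<'E'
from h import *
np.set_printoptions(suppress=True,precision=3)
from workcell import get_image
G=frame(U)
for b in(40,0): goal(FOC+b*U-G@TIP,G[:,0],G[:,2])
for n in ["top","scene"]:
    im=get_image(n); pickle.dump(im,open(f"pics/{n}4.pkl","wb"));cv2.imwrite(f"pics/{n}4.png",im["pixels"][:,:,::-1])
    o=st();R=Ro.from_rotvec(o["orientation"]).as_matrix();t=o["ee_pos"]+R@TIP;print(n,proj(im,t),proj(im,t+65*R@DZ))
E
```

```text
t: 8.57
ee_pos: [493.1, -181.8, 314.3]
orientation: [-1.204, 1.082, 0.603]
ft_force: [-0.0, 0.0, -1.7]
width: 15.8
t: 8.82
ee_pos: [490.7, -180.7, 312.3]
orientation: [-1.223, 1.017, 0.476]
ft_force: [1.3, -0.9, -2.8]
width: 15.4
t 8.82 pos [ 490.7 -180.7  312.3] q [-0.368 -0.11   2.127 -0.023  0.552 -1.533] w 15.4 F [ 1.3 -0.9 -2.8]
R
 [[ 0.501 -0.777  0.38 ]
 [-0.206  0.319  0.925]
 [-0.84  -0.542 -0.   ]]
shift cm [ 5.6  -1.71  0.43] turn deg [ 0.15  0.08 -0.15]
t 8.82 pos [ 490.7 -180.7  312.3] q [-0.368 -0.11   2.127 -0.023  0.552 -1.533] w 15.4 F [ 1.3 -0.9 -2.8]
R
 [[ 0.501 -0.777  0.38 ]
 [-0.206  0.319  0.925]
 [-0.84  -0.542 -0.   ]]
shift cm [ 9.51 -2.56  0.42] turn deg [ 0.15  0.08 -0.15]
top [384.66 254.13] [378.698 272.569]
scene [294.888 153.19 ] [315.297 134.533]
```

View pics/scene4.png

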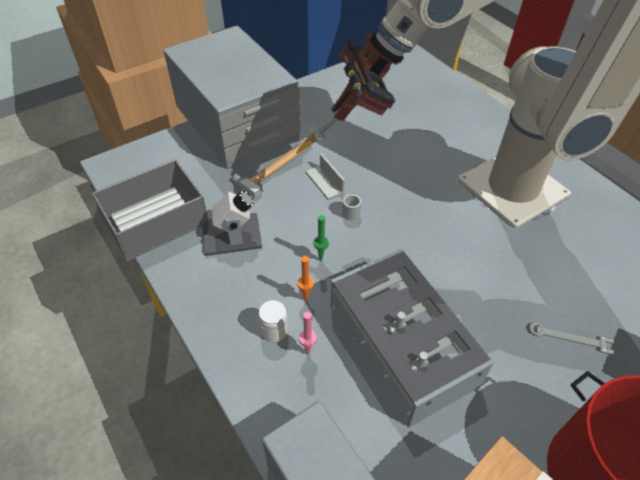

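View pics/top4.png

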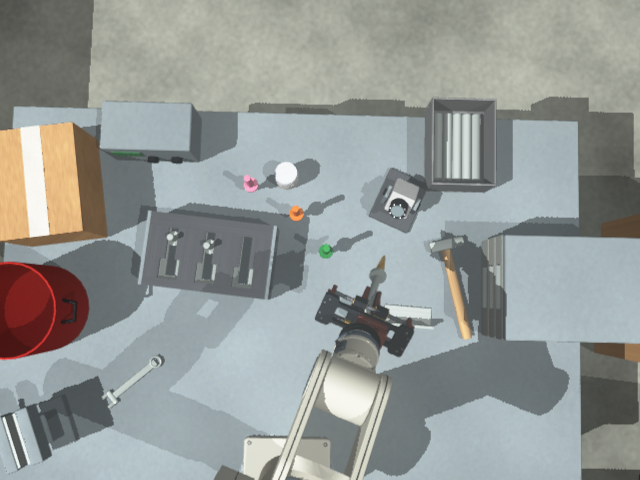

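The views agree: the drill is tilted along the line to the lens and its tip is near (384,256) in the top view. I'll approach along the line of sight.

```bash
python3 -m crank '[[[2.8,-0.85,0.2],[0,0,0],0.5],[[2.8,-0.85,0.2],[0,0,0],0.5],[[2,-0.45,0],[0,0,0],0.5],[[1.2,-0.25,0],[0,0,0],0.5],[[0,0,0],[0,0,0],0.5]]'
python3 - <<'E'
from h import *
np.set_printoptions(suppress=True,precision=3)
from workcell import get_image
G=frame(U)
goal(FOC-G@TIP,G[:,0],G[:,2])
for n in ["top","scene"]:
    im=get_image(n); pickle.dump(im,open(f"pics/{n}5.pkl","wb"))
    o=st();R=Ro.from_rotvec(o["orientation"]).as_matrix();t=o["ee_pos"]+R@TIP;p=proj(im,t);print(n,p,proj(im,t+65*R@DZ),"foc",proj(im,FOC),"lens",proj(im,LENS))
    x,y=int(p[0])-50,int(p[1])-50;print("crop",x,y)
    cv2.imwrite(f"pics/{n}5.png",cv2.resize(im["pixels"][y:y+100,x:x+100,::-1],None,fx=6,fy=6,interpolation=cv2.INTER_CUBIC))
E
```

```text
t: 9.55
ee_pos: [559.0, -205.1, 254.0]
orientation: [-1.225, 1.015, 0.472]
ft_force: [0.2, 0.3, -2.1]
width: 15.3
t 9.55 pos [ 559.  -205.1  254. ] q [-0.363  0.103  2.071 -0.041  0.391 -1.51 ] w 15.3 F [ 0.2  0.3 -2.1]
R
 [[ 0.504 -0.775  0.381]
 [-0.208  0.319  0.925]
 [-0.838 -0.546 -0.   ]]
shift cm [0.69 0.37 0.08] turn deg [0.11 0.04 0.09]
top [392.244 227.331] [386.794 243.944] foc [391.657 227.291] lens [397.188 210.757]
crop 342 177
scene [266.187 177.837] [285.416 160.311] foc [266.084 180.9  ] lens [246.442 198.318]
crop 216 127
```

View pics/scene5.png

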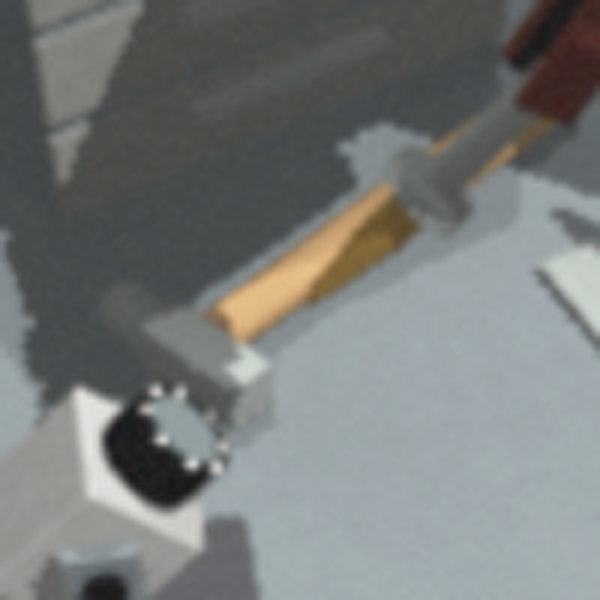

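View pics/top5.png

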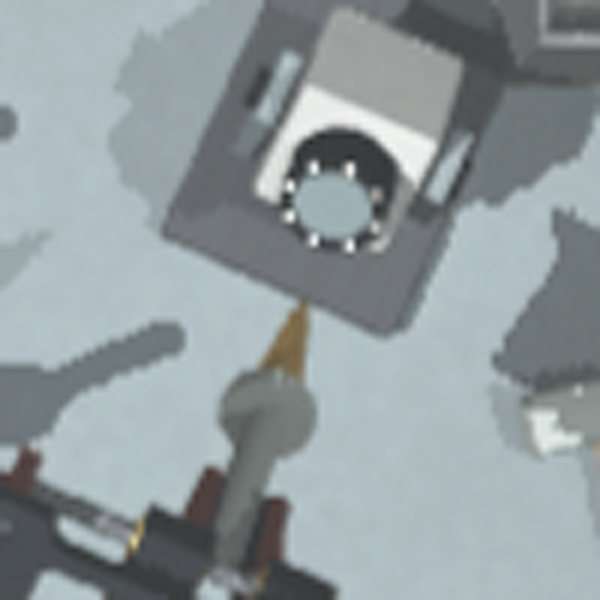

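```bash
python3 -m crank '[[[0.4,0.2,0.05],[0,0,0],0.5],[[0.35,0.2,0],[0,0,0],0.5],[[0,0,0],[0,0,0],0.5],[[0,0,0],[0,0,0],0.5]]'
python3 - <<'E'
from h import *
np.set_printoptions(suppress=True,precision=3)
from workcell import get_image
G=frame(U)
goal(FOC-G@TIP,G[:,0],G[:,2])
for n in ["top","scene"]:
    im=get_image(n); pickle.dump(im,open(f"pics/{n}6.pkl","wb"))
    o=st();R=Ro.from_rotvec(o["orientation"]).as_matrix();t=o["ee_pos"]+R@TIP;p=proj(im,t);print(n,t,FOC,p,proj(im,t+70*R@DZ),"foc",proj(im,FOC),"lens",proj(im,LENS))
    x,y=(342,177) if n=="top" else (216,127)
    cv2.imwrite(f"pics/{n}6.png",cv2.resize(im["pixels"][y:y+100,x:x+100,::-1],None,fx=6,fy=6,interpolation=cv2.INTER_CUBIC))
print(st()["t"],abs(st()["qvel"]).max())
E
```

```text
t: 10.15
ee_pos: [559.3, -204.6, 246.3]
orientation: [-1.226, 1.014, 0.47]
ft_force: [-0.0, 0.7, -2.2]
width: 15.0
t 10.15 pos [ 559.3 -204.6  246.3] q [-0.362  0.114  2.08  -0.045  0.368 -1.505] w 15.0 F [-0.   0.7 -2.2]
R
 [[ 0.506 -0.774  0.381]
 [-0.209  0.319  0.925]
 [-0.837 -0.548 -0.   ]]
shift cm [ 0.04 -0.04  0.02] turn deg [0.1  0.05 0.22]
top [ 630.031 -233.777  175.521] [ 630.271 -233.758  175.   ] [391.693 227.37 ] [385.803 245.24 ] foc [391.657 227.291] lens [397.188 210.757]
scene [ 630.024 -233.799  175.492] [ 630.271 -233.758  175.   ] [266.154 180.694] [286.809 161.961] foc [266.084 180.9  ] lens [246.442 198.318]
10.25 0.0015260822350051093
```

View pics/scene6.png

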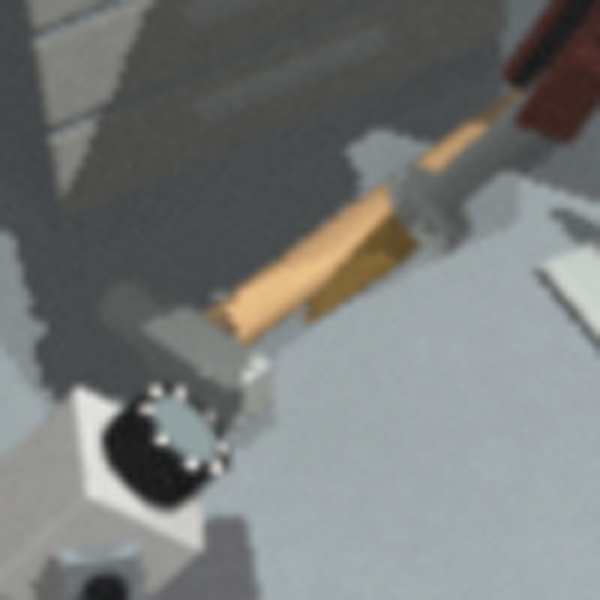

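View pics/top6.png

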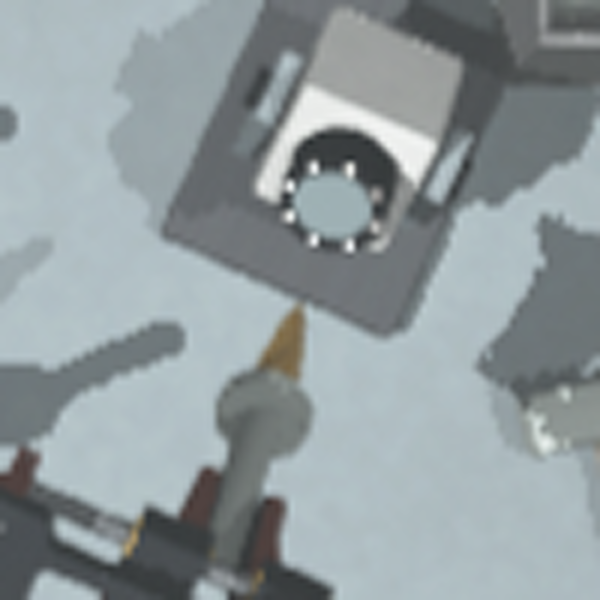

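```bash
python3 - <<'E'
from h import *
tz=lambda x,y,o:((x+.5)/6-.5+o[0],(y+.5)/6-.5+o[1])
print(tri((load("top6"),tz(302,303,(342,177))),(load("scene6"),tz(303,322,(216,127)))),FOC)
from workcell import *
o=get_obs();print(o["t"],o["width"],o["ft_force"])
close_job()
E
```

```text
(array([ 630.32425346, -233.9302512 ,  177.02671584]), [np.float64(0.3), np.float64(0.3)]) [ 630.27073478 -233.75831815  175.        ]
10.25 15.492627845505597 [ 0.15298278  0.10959129 -2.67291159]
the job is handed in; nothing more can be done
```

The step drill is held still in the gripper in front of the inspection camera, and I handed the job in at 10.25 s of the 42 s allowed. No verdict was reported.

I gripped the shank above the cover plate, raised it 3.5 mm and slid it about 73 mm along its slot to the wide opening. I then drew it straight up, carried it over to the camera, and tipped it 45° so its point is in line with the lens.

**Last checks:**
- **Position:** in the top and scene images the point lies about 2 mm from the wanted spot. The arm's own readings put it within 1 mm.
- **Direction:** the axis is within about 0.3° of the line of sight I measured, going by the arm's readings. In the pictures the collar also lies where the drill's tilt predicts.
- **Grip:** the finger opening is about 15.5 mm on the 16 mm shank. The wrist force matches the drill's weight alone, and the arm was at rest.
- **Contact:** the forces and the pictures gave no sign of touching the stand, the bench things or the other bits, but I did not measure each bystander's position again at the end.

No check failed. The only disagreement was the roughly 2 mm between the image position and the arm readings, which is within the camera calibration.

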